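Reset the ratchet of the order desk and set it in its second notch

TASK

The tilting order desk is propped too steep for writing. Lift its board by the grip bar up past the top notch until it meets the rubber bumper, without forcing it, so that the prop lets go; lower the board gently until it lies flat, which puts the prop back to work; then raise it to the second notch from the bottom, ease its weight onto the prop and let go. Never drop the board or press down hard on the propped board, and leave the other things on the counter where they are.

Things in the scene. Friction and masses are not known exactly. Their poses are not given: they have to be found in the camera images.
- order_desk: Fixed stand of the tilting desk, screwed down: wooden foot plate 270 x 350 x 12 mm, two cheeks with the hinge rod. Origin on the counter straight under the middle of the hinge; x points from the hinge to the far edge of the flat board (within 0.3 rad of straight ahead), y left along the hinge, z up. Foot plate: x -80 to 190, y -182 to 168 mm.
- hinge_mid (a point): Middle of the hinge line, 87 mm above the stand's origin; the axis runs along the stand's y. At board angle a the bar's middle is 225 cos(a) - 8 sin(a) mm beyond (stand's x) and 225 sin(a) + 8 cos(a) mm above this point.
- bar_mid (a point): Middle of the grip bar: round steel, 12 mm thick, 164 mm long, parallel to the hinge, on two thin arms (75 mm left and right of the middle), 44 mm of open gap between bar and far edge of the board. Pinch it from above, a finger on each side (closing along the stand's x axis); it turns between the pads as the board swings, so the gripper may stay upright.
- board (a joint): Angle of the birch board (172 x 262 x 16 mm, about 1 kg; flat, 5 N at the bar holds it up), rad: 0 flat, grows as the far edge rises. The prop holds it at four notches, about 0.26, 0.51, 0.76, 1.01, all shifted together by up to 0.12 either way (clamped by hand, not measured). Raising is free. In a notch its weight leaves the hand; over 10 N down at the bar overloads the prop.
- ratchet_side (a point): Hinge line at the ratchet, 150 mm right of the middle: steel quadrant with four teeth, tumbling prop, rubber bumper. The prop is thrown clear at about 1.25 rad and the bumper is met at about 1.33, both with the notches' unmeasured shift. 10 N at the bar presses the bumper in by about 0.02 rad; over 11 N there is forcing it.
- rest_mid (a point): Middle between the two rests under the flat board, on their tops (87 mm above the counter, 160 mm beyond the hinge). Once thrown clear, the prop holds nothing and the board falls if let go, until laid flat on the rests (below 0.03 rad), which sets the prop back on the teeth. Falling freely through more than about 0.035 rad counts as dropping.
- tamper: Coffee tamper, steel foot 58 mm across with a dark wooden handle, 94 mm tall, standing left of the desk. A bystander, to be left alone; origin under its centre.
- cups: Two stacked white porcelain cups, 82 mm across, 89 mm tall, left beyond the desk. A bystander, to be left alone; origin under its centre.
- pitcher: Steel milk pitcher 72 x 113 x 104 mm, right beyond the desk. A bystander, to be left alone; origin under its centre.
- dessert: Lidded dessert cup 78 mm across, 85 mm tall, right of the desk. A bystander, to be left alone; origin under its centre.
- stamp: Small hand stamp with a turned handle, 24 x 34 x 74 mm, behind the desk. A bystander, to be left alone; origin under its centre.
- pen: Blue ball pen 136 mm long, lying behind the desk. A bystander, to be left alone; origin under its centre.

How it is judged:
By the outcome, as a careful person would: the job done as asked, in the order asked, and still so for the second after the job is handed in, with the robot touching nothing.
It also fails if it takes over 72 s, if anything falls off the work surface, if the arm or the gripper's body presses on something with over 40 N, if the wrist force passes 120 N, or if a joint passes its speed limit or range.

ROBOT

A 7-joint arm with a two-finger parallel gripper is mounted at the origin on a cart in front of the work surface, level with it; the furniture and walls round the work are solid. World frame = base frame: x ahead of the robot, y to its left, z up, the work surface at z = 0. Lengths are in m, angles in rad, forces in N, time in s.
With the tool pointing down it reaches from about 0.4 to 0.9 m from the base axis. Payload 5.5 kg.
Tool frame: the origin (TCP) lies midway between the tips of the shut fingers; the grasp point (between the pads) lies 19 mm behind it (manip.grip_depth is the distance from the TCP to the grasp point, in m); z points along the fingers, y is the line along which they close (so a half turn about z gives the same grasp; the last joint's range is limited). The gripper opens to 92 mm and grips with 3 to 60 N. Pads are 19 mm wide; open, the fingers measure 130 mm over their backs; the gripper's body (75 mm by 190 mm) begins 47 mm behind the grasp point.
Start: joints at [1.379, 0.501, -0.427, 1.55, 0.221, 1.138, -0.21], TCP at [0.286, -0.584, 0.227] pointing down, gripper open.
Joint ranges: [-2.88, 2.88], [-0.31, 2.03], [-1.54, 1.56], [0.2, 2.42], [-1.41, 4.55], [0.19, 2.02], [-2.57, 2.57]. Speed limits (rad/s): [2.57, 2.57, 3.14, 3.14, 3.14, 3.14, 3.14].

INTERFACE

Orientations are given as a unit quaternion [x, y, z, w].
In Python, from bench import manip, effector, viewer gives the robot as it stands. Calls block until the motion is done:
- manip.move_pose(position, orientation): joint-space move of the TCP to a pose.
- manip.servo_line(position, ori=None, vel=0.15): straight line of the TCP; ori=None keeps the orientation; vel is the mean speed in m/s.
- manip.movej(angles): joint-space move.
- effector.open_jaws() and effector.close(f_grip=None): open the fingers fully, or close them until they stop; f_grip is the grip in N (None keeps the last).
- manip.sleep(seconds).
- manip.solve_ik(position, orientation): joint angles nearest the present ones, or None.
- viewer.get_image(name): name is "scene" or "side" or "wrist"; returns the picture (420x560x3 uint8, red, green, blue); there is no depth.
- viewer.get_calibration(name): a dict with "vfov" (degrees; the focal length in pixels is half the picture's height over the tangent of half this angle, whatever the lens; pixels are square), "cx", "cy" (the principal point, pixels), "eye" and "attitude" of the camera in the world. Camera axes: x right, y down, z forward; pixel columns grow to the right and rows downward; lengths in m; the calibration is good to about 2 mm. A picture is of the moment at which its call begins: read the wrist's pose just before it. get_calibration takes no time and is no camera call; for the wrist camera it gives the pose at the moment of the call.
A pose or a line that the arm cannot do raises manip.PlanningError and nothing moves.
- manip.hand_in(): hands the job in; it is judged then, once.
Readings, each from a call of its own:
- manip.current_clock(): time.
- manip.current_q(): joint angles.
- manip.current_joint_velocities(): joint speeds.
- manip.current_tau(): joint torques, N m.
- manip.current_tool_pos(): TCP position.
- manip.current_tcp_rot(): TCP orientation.
- manip.current_force(): force on the tool from outside, world axes, zero at the start.
- manip.current_wrist_torque(): the same for the moment, N m.
- manip.current_finger_gap(): finger opening in m.
- manip.current_gripper_force(): force on a finger pad.
Only numpy, scipy, OpenCV 4.12 (cv2) and the standard library are available. Lean on these libraries where they do the work, as an engineer would, in place of code of your own. Each camera call takes 0.05 s, during which the arm holds its last target. There are 200 camera calls.

## Working session

There is one attempt and no reset: what is moved stays moved. The work goes in short steps, each a Python script; the robot and the scene stay as the last script left them, time stands still between calls to the robot, and variables do not carry over. Pictures are saved under pics/ and viewed, at most 10 in all, crops included, and the job is handed in when it is done.

```bash
ls; mkdir -p pics; python3 - <<'E'
from bench import manip, effector, viewer
import cv2
for n in ("scene","side"):
    cv2.imwrite(f"pics/{n}0.png",viewer.get_image(n)[:,:,::-1]); print(n,viewer.get_calibration(n))
print(viewer.get_calibration("wrist"));print(manip.current_clock(),manip.current_tcp_rot(),manip.current_force(),manip.grip_depth)
E
```

```text
pics
scene {'vfov': 43.417061034172185, 'cx': 285.1186830501514, 'cy': 208.55890704626546, 'eye': array([0.01985804, 0.65642945, 0.94522705]), 'attitude': array([-0.26404   ,  0.87627232, -0.38308699,  0.12519611])}
side {'vfov': 51.14799777328345, 'cx': 278.39391881550324, 'cy': 211.3568534381021, 'eye': array([ 0.68773886, -0.96578398,  0.96980116]), 'attitude': array([ 0.92324427,  0.07800414, -0.02725827, -0.37522307])}
{'vfov': 62.65114174294296, 'cx': 282.0417732011534, 'cy': 207.83650170492746, 'eye': array([ 0.34713266, -0.55344466,  0.38334561]), 'attitude': array([ 0.84122208, -0.52454818, -0.07050934,  0.11055795])}
0.1 [ 9.74251810e-01  2.25460982e-01 -1.50495860e-04 -8.56430951e-04] [ 0.10860295  0.01928151 -0.22961273] 0.0188
```

View pics/scene0.png

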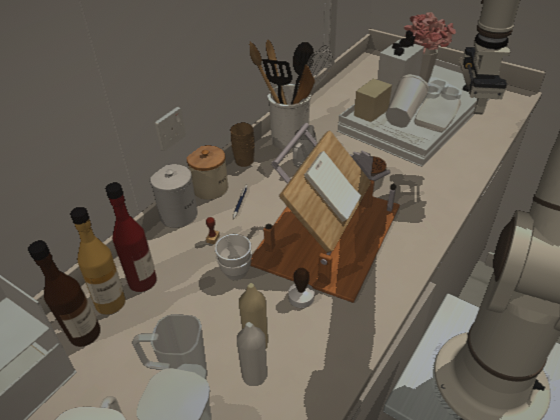

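View pics/side0.png

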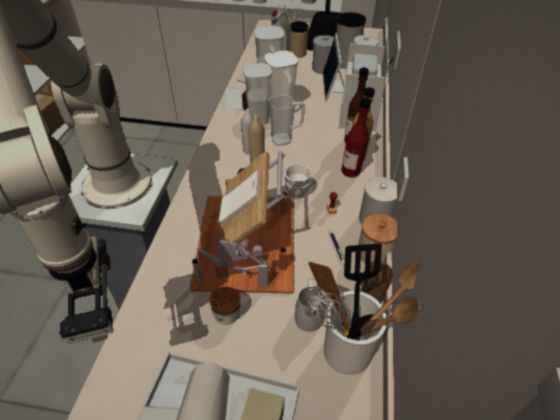

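```bash
python3 - <<'E'
import cv2
a=cv2.imread('pics/scene0.png')[110:310,235:435];b=cv2.imread('pics/side0.png')[140:310,170:340]
a=cv2.convertScaleAbs(cv2.resize(a,(800,800),interpolation=3)[:, :],alpha=1.6);b=cv2.convertScaleAbs(cv2.resize(b,(680,680),interpolation=3),alpha=1.6)
cv2.imwrite('pics/a.png',cv2.resize(a,(600,600)));cv2.imwrite('pics/b.png',cv2.resize(b,(595,595)))
E
```

```text
(no output)
```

View pics/a.png

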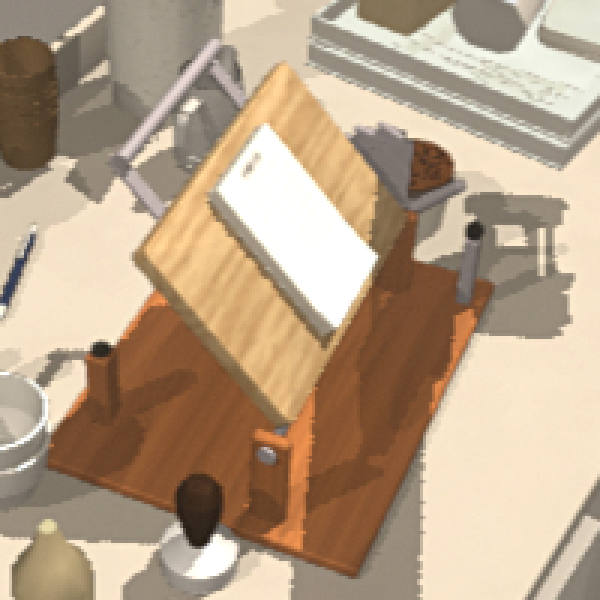

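View pics/b.png

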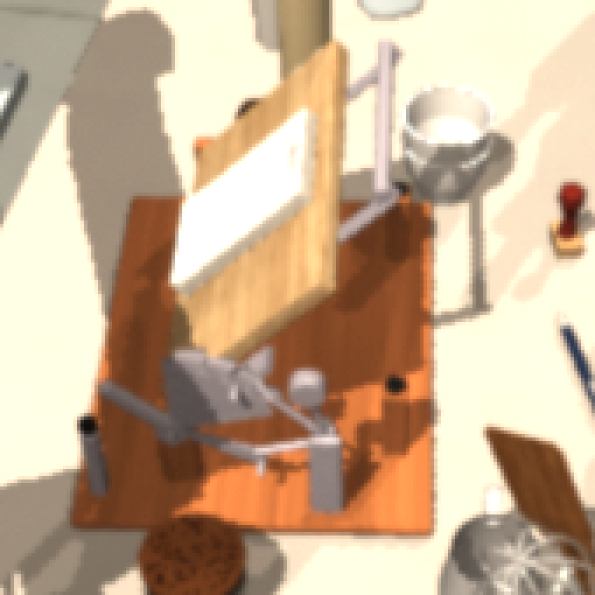

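The desk is propped steeply. In the scene crop the foot plate corners are at about (357,570), (492,285), (50,462) and the bar ends at (118,162), (214,45). In the side crop the corners are at (134,198), (432,200), (432,528), (75,523) and the bar ends at (386,44), (382,195).

```bash
cat > h.py <<'E'
import numpy as np
from bench import manip, effector, viewer
from scipy.spatial.transform import Rotation as R
from scipy.optimize import least_squares
def proj(c,P):
    f=210/np.tan(np.radians(c['vfov'])/2); p=R.from_quat(c['attitude']).inv().apply(np.atleast_2d(P)-c['eye'])
    return p[:,:2]/p[:,2:]*f+[c['cx'],c['cy']]
def ray(c,uv):
    f=210/np.tan(np.radians(c['vfov'])/2)
    return R.from_quat(c['attitude']).apply([(uv[0]-c['cx'])/f,(uv[1]-c['cy'])/f,1])
def onplane(c,uv,z):
    d=ray(c,uv); return c['eye']+d*(z-c['eye'][2])/d[2]
def world(s,P): # s = x,y,yaw of stand
    return R.from_euler('z',s[2]).apply(np.atleast_2d(P))+[s[0],s[1],0]
def bar(a,y=0): return [.225*np.cos(a)-.008*np.sin(a),y,.087+.225*np.sin(a)+.008*np.cos(a)]
E
python3 - <<'E'
from h import *
S=viewer.get_calibration('scene');D=viewer.get_calibration('side')
s=lambda u,v:np.array([235+u/3,110+v/3]); d=lambda u,v:np.array([170+u/3.5,140+v/3.5])
C=dict(nl=[-.08,.168,.012],nr=[-.08,-.182,.012],fl=[.19,.168,.012],fr=[.19,-.182,.012])
O=[(S,C['nl'],s(357,570)),(S,C['nr'],s(492,285)),(S,C['fl'],s(50,462)),(D,C['nl'],d(134,198)),(D,C['fl'],d(432,200)),(D,C['fr'],d(432,527)),(D,C['nr'],d(75,523))]
for c,P,uv in O: print(P,onplane(c,uv,.012).round(4))
B=[(S,.082,s(118,162)),(S,-.082,s(214,45)),(D,.082,d(386,44)),(D,-.082,d(382,195))]
f=lambda p:np.concatenate([proj(c,world(p,P))[0]-uv for c,P,uv in O]+[proj(c,world(p,bar(p[3],y)))[0]-uv for c,y,uv in B])
r=least_squares(f,[.6,-.1,0,1.],loss='soft_l1');print(r.x,r.fun.reshape(-1,2).round(1))
np.save('s.npy',r.x)
p=r.x
q0=R.from_euler('z',p[2])*R.from_matrix(np.array([[0,1,0],[1,0,0],[0,0,-1.]]).T)
for a in (p[3],1.3,.5,0,):
  for h in(0,np.pi):
   q=(q0*R.from_euler('z',h))
   for yo in (0,):
    P=world(p,bar(a,yo))[0]-[0,0,.0188]
    j=manip.solve_ik(P,q.as_quat());print(a,h,P.round(3),None if j is None else np.round(j,2))
E
```

```text
[-0.08, 0.168, 0.012] [ 0.3094 -0.0157  0.012 ]
[-0.08, -0.182, 0.012] [ 0.3594 -0.3541  0.012 ]
[0.19, 0.168, 0.012] [0.5609 0.0229 0.012 ]
[-0.08, 0.168, 0.012] [ 0.3147 -0.0199  0.012 ]
[0.19, 0.168, 0.012] [0.5786 0.0238 0.012 ]
[0.19, -0.182, 0.012] [ 0.6277 -0.3215  0.012 ]
[-0.08, -0.182, 0.012] [ 0.3668 -0.3629  0.012 ]
[ 0.41350801 -0.1700109   0.1505137   0.81234158] [[ 0.1 -0. ]
 [ 0.5 -2. ]
 [-5.6 -2.2]
 [-1.3 -1.1]
 [-0.7 -0.3]
 [ 0.3  0. ]
 [-1.8 -0.6]
 [ 0.2 -0.2]
 [-0.9 -0.4]
 [-0.1 -0.4]
 [ 0.2 -0.1]]
0.8123415775526992 0 [ 0.561 -0.148  0.237] [ 0.92  0.5  -0.95  1.71  0.44  1.16  0.  ]
0.8123415775526992 3.141592653589793 [ 0.561 -0.148  0.237] [-0.69  0.73  1.36  1.76 -0.74  1.29 -2.14]
1.3 0 [ 0.465 -0.162  0.287] [ 1.11  0.23 -0.95  1.85  0.2   1.16  0.25]
1.3 3.141592653589793 [ 0.465 -0.162  0.287] [-0.84  0.36  1.38  1.9  -0.38  1.19 -2.31]
0.5 0 [ 0.605 -0.141  0.183] [ 0.83  0.63 -0.92  1.66  0.55  1.13 -0.09]
0.5 3.141592653589793 [ 0.605 -0.141  0.183] [-0.56  0.74  1.13  1.71 -0.72  1.18 -2.22]
0 0 [ 0.636 -0.136  0.076] [ 0.69  0.77 -0.77  1.65  0.62  0.98 -0.14]
0 3.141592653589793 [ 0.636 -0.136  0.076] [-0.54  0.98  1.13  1.69 -0.97  1.13 -2.11]
```

```bash
cat >> h.py <<'E'
try: p=np.load('s.npy')
except Exception: pass
q=(R.from_euler('z',p[2])*R.from_matrix([[0,1,0],[1,0,0],[0,0,-1]])).as_quat()
DZ=.015  # TCP below the bar's axis
def tcp(a,y=0): return world(p,bar(a,y))[0]-[0,0,DZ]
def ang(): # board angle from the TCP while gripping
    P=R.from_euler('z',-p[2]).apply(manip.current_tool_pos()+np.array([0,0,DZ])-[p[0],p[1],.087])
    return np.arctan2(P[2],P[0])-np.arctan2(.008,.225), np.hypot(P[0],P[2])
def frc(n=5): # force on the tool in stand axes
    F=[]
    for _ in range(n): F.append(manip.current_force()); manip.sleep(.01)
    return R.from_euler('z',-p[2]).apply(np.mean(F,0))
E
python3 - <<'E'
from h import *
import cv2
t=manip.current_tool_pos(); manip.servo_line([t[0],t[1],.38],vel=.3)
manip.move_pose(tcp(p[3])+[0,0,.11],q)
c=viewer.get_calibration('wrist');im=viewer.get_image('wrist')
cv2.imwrite('pics/w1.png',cv2.convertScaleAbs(im[:,:,::-1].copy(),alpha=1.5))
print(proj(c,world(p,[bar(p[3],.082),bar(p[3],0),bar(p[3],-.082)])),manip.current_clock(),frc(),c)
np.save('c1.npy',np.r_[c['eye'],c['attitude']])
E
```

```text
[[283.95290582  93.46281853]
 [284.12148577 207.41972143]
 [284.26468718 304.22119953]] 2.6833 [-0.15662989  0.24932088  0.27669548] {'vfov': 62.65114174294296, 'cx': 282.0417732011534, 'cy': 207.83650170492746, 'eye': array([ 0.54965162, -0.08120492,  0.50811588]), 'attitude': array([0.9887153 , 0.07315083, 0.00895825, 0.13042528])}
```

View pics/w1.png

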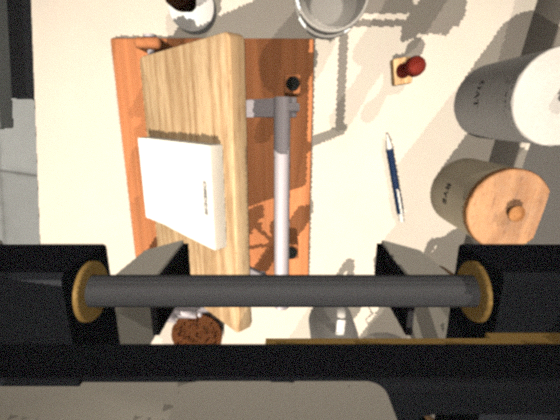

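The wrist view shows the bar at column ~282, with its left end at row ~95. The prediction was 284 and 93, so it agrees to about 1 mm. Next: descend and grip.

```bash
python3 - <<'E'
from h import *
f0=frc();
manip.servo_line(tcp(p[3]),vel=.08); print(frc()-f0)
effector.close(f_grip=25); manip.sleep(.2)
f=frc();print(manip.current_finger_gap(),f-f0,manip.current_gripper_force(),ang(),manip.current_clock(),manip.current_tool_pos()-tcp(p[3]))
np.save('f0.npy',f0)
# small lift
for da in (.02,.05):
    manip.servo_line(tcp(p[3]+da),vel=.04); print(da,frc()-f0,ang(),manip.current_finger_gap(),manip.current_clock())
E
```

```text
[-0.43058614  0.36903764  0.43936689]
0.01108906403208905 [-2.72186965  0.88415151  0.66741855] 24.999040067195892 (np.float64(0.8132657719056016), np.float64(0.22463807011936754)) 5.8 [-4.82266095e-04 -8.29335648e-05 -2.40743735e-04]
0.02 [-0.10242012  0.24101617 -4.90410613] (np.float64(0.831979674856268), np.float64(0.22468076697451234)) 0.011262764090643794 6.1083
0.05 [-0.92721969  0.80551822 -6.13377378] (np.float64(0.8634706307534236), np.float64(0.22479466007552754)) 0.01145345782365266 6.4667
```

```bash
cat >> h.py <<'E'
f0=np.load('f0.npy') if __import__('os').path.exists('f0.npy') else np.zeros(3)
def load(a,n=8): # (tangential load on hand, opposing raising ; radial outward)
    F=frc(n)-f0; b=a+np.arctan2(.008,.225)
    return -(F@[-np.sin(b),0,np.cos(b)]), F@[np.cos(b),0,np.sin(b)]
E
python3 - <<'E'
from h import *
a=p[3]+.05
while a<1.50:
    big=a<1.27
    a+=.05 if big else .004
    manip.servo_line(tcp(a),vel=.05 if big else .02)
    t,r=load(a); print(round(a,3),np.round([t,r,t-5*np.cos(a),manip.current_finger_gap()*1e3],2),np.round(ang(),4),round(manip.current_clock(),2))
    if t-5*np.cos(a)>4: break
E
```

```text
0.912 [ 2.45 -6.02 -0.61 10.99] [0.9132 0.225 ] 6.91
0.962 [ 2.61 -5.92 -0.25 11.27] [0.9628 0.2252] 7.35
1.012 [ 2.24 -4.41 -0.4  10.94] [1.0123 0.2255] 7.79
1.062 [ 2.15 -2.22 -0.28 11.18] [1.0617 0.2257] 8.23
1.112 [ 1.9   1.54 -0.31 11.2 ] [1.111  0.2259] 8.68
1.162 [2.000e+00 3.130e+00 1.000e-02 1.112e+01] [1.1596 0.2261] 9.12
1.212 [ 1.34  4.68 -0.42 11.25] [1.209  0.2262] 9.56
1.262 [ 1.76  4.77  0.24 10.63] [1.2597 0.2261] 10.0
1.312 [ 1.28  4.32  0.   10.98] [1.3106 0.2258] 10.44
1.316 [ 1.28  4.24  0.03 11.03] [1.314  0.2258] 10.76
1.32 [ 1.04  4.37 -0.19 11.1 ] [1.3185 0.2257] 11.07
1.324 [ 1.48  4.42  0.26 11.04] [1.3223 0.2258] 11.39
1.328 [ 1.55  4.29  0.35 11.24] [1.3262 0.2258] 11.71
1.332 [ 1.36  4.09  0.18 11.38] [1.3308 0.2257] 12.03
1.336 [ 1.46  4.21  0.29 11.09] [1.3346 0.2257] 12.34
1.34 [ 1.51  3.84  0.37 11.16] [1.3385 0.2257] 12.66
1.344 [ 1.57  3.83  0.45 11.19] [1.3429 0.2256] 12.97
1.348 [ 1.31  3.9   0.21 11.31] [1.3469 0.2256] 13.29
1.352 [ 1.21  3.83  0.12 11.03] [1.3513 0.2256] 13.61
1.356 [ 1.25  3.88  0.19 10.74] [1.3553 0.2255] 13.93
1.36 [ 1.33  3
[... 360 characters left out ...]
4
1.388 [ 1.26  3.39  0.35 10.98] [1.3881 0.2254] 16.46
1.392 [ 0.91  3.27  0.02 11.  ] [1.3925 0.2253] 16.77
1.396 [ 1.38  2.97  0.51 10.97] [1.3963 0.2253] 17.09
1.4 [ 1.46  3.03  0.61 11.16] [1.3999 0.2253] 17.41
1.404 [ 1.79  2.48  0.96 10.82] [1.4035 0.2254] 17.73
1.408 [ 2.48  2.48  1.67 11.31] [1.4071 0.2254] 18.04
1.412 [ 2.85  1.85  2.06 10.96] [1.4106 0.2254] 18.36
1.416 [ 2.99  1.82  2.22 11.46] [1.4143 0.2254] 18.68
1.42 [ 3.43  1.59  2.68 11.15] [1.4177 0.2255] 18.99
1.424 [ 3.68  1.51  2.95 10.81] [1.4213 0.2255] 19.31
1.428 [ 4.16  1.33  3.45 11.02] [1.4247 0.2255] 19.62
1.432 [ 4.63  1.06  3.94 10.88] [1.4282 0.2256] 19.94
1.436 [ 4.96  0.55  4.29 10.8 ] [1.4317 0.2256] 20.26
```

The bumper was met at about 1.40, which suggests a shift of about +0.07. Press slightly more, then lower while watching the load for a prop that still holds.

```bash
python3 - <<'E'
from h import *
a=1.436
for _ in range(4):
    a+=.004; manip.servo_line(tcp(a),vel=.02); t,r=load(a)
    if t>5.8: break
print(a,t,r,ang())
L=[]
while a>.05:
    s=.02 if .95<a<1.15 else .05
    if a<.15: s=.02
    a=a-s; manip.servo_line(tcp(a),vel=.06 if a>.1 else .03)
    t,r=load(a,4); L.append((round(a,3),round(t,1),round(r,1)))
    if t-5*np.cos(a)<-3: print('held?');break
print(L,ang(),manip.current_finger_gap(),manip.current_clock())
E
```

```text
1.444 6.114998692912414 -0.06480164961570611 (np.float64(1.4382887460579894), np.float64(0.22564347425406894))
[(1.394, np.float64(0.2), np.float64(5.2)), (1.344, np.float64(0.1), np.float64(4.8)), (1.294, np.float64(0.1), np.float64(4.2)), (1.244, np.float64(0.3), np.float64(2.4)), (1.194, np.float64(0.3), np.float64(1.3)), (1.144, np.float64(1.1), np.float64(0.4)), (1.124, np.float64(0.9), np.float64(-0.6)), (1.104, np.float64(0.7), np.float64(-0.5)), (1.084, np.float64(0.8), np.float64(-1.0)), (1.064, np.float64(0.7), np.float64(-1.3)), (1.044, np.float64(0.8), np.float64(-0.6)), (1.024, np.float64(1.0), np.float64(-0.4)), (1.004, np.float64(1.1), np.float64(0.3)), (0.984, np.float64(1.3), np.float64(1.0)), (0.964, np.float64(1.4), np.float64(1.3)), (0.944, np.float64(1.0), np.float64(2.0)), (0.894, np.float64(1.7), np.float64(1.1)), (0.844, np.float64(1.6), np.float64(1.0)), (0.794, np.float64(2.0), np.float64(1.0)), (0.744, np.float64(2.1), np.float64(1.1)), (0.694, np.float64(1.7), np.float64(1.0)), (0.644, np.float64(2.1), np.float64(1.5)), (0.594, np.float64(2.5), np.float64(1.3)), (0.544, np.float64(2.6), np.float64(1.5)), (0.494, np.float64(2.7), np.float64(2.1)), (0.444, np.float64(2.9), np.float64(1.0)), (0.394, np.float64(3.3), np.float64(1.3)), (0.344, np.float64(2.9), np.float64(2.1)), (0.294, np.float64(3.0), np.float64(1.6)), (0.244, np.float64(3.0), np.float64(2.3)), (0.194, np.float64(3.2), np.float64(2.1)), (0.144, np.float64(3.0), np.float64(2.0)), (0.124, np.float64(3.8), np.float64(2.0)), (0.104, np.float64(3.2), np.float64(2.4)), (0.084, np.float64(3.3), np.float64(2.4)), (0.064, np.float64(3.2), np.float64(2.3)), (0.044, np.float64(3.7), np.float64(2.2))] (np.float64(0.03377764847807169), np.float64(0.2252338547426549)) 0.011287395796363425 33.5417
```

```bash
python3 - <<'E'
from h import *
a=.044
while a>-.08:
    a-=.006; manip.servo_line(tcp(a),vel=.02); t,r=load(a,4); print(round(a,3),np.round([t,r,*ang()],3))
    if t<-1.5: break
print(manip.current_clock(),manip.current_finger_gap())
E
```

```text
0.038 [3.685 2.281 0.028 0.225]
0.032 [3.22  2.313 0.022 0.225]
0.026 [3.647 2.297 0.016 0.225]
0.02 [3.583 2.224 0.01  0.225]
0.014 [-0.734  0.575  0.007  0.225]
0.008 [-9.199e+00 -3.177e+00  6.000e-03  2.250e-01]
35.2417 0.010792823388171861
```

The board is flat on the rests. Now raise past notch 2 (about 0.56) to 0.64, then ease down in fine steps.

```bash
python3 - <<'E'
from h import *
a=.02; L=[]
while a<.63:
    a+=.062; manip.servo_line(tcp(a),vel=.05); t,r=load(a,3); L.append((round(a,3),round(t,1),round(r,1)))
print(L,ang(),manip.current_clock())
while a>.46:
    a-=.01 if a>.61 else .003; manip.servo_line(tcp(a),vel=.02); t,r=load(a,4); print(round(a,3),np.round([t,r,ang()[0]],3))
    if t<.8: break
    if manip.current_clock()>56: break
print(manip.current_clock())
E
```

```text
[(0.082, np.float64(3.9), np.float64(2.4)), (0.144, np.float64(4.3), np.float64(2.0)), (0.206, np.float64(4.2), np.float64(2.8)), (0.268, np.float64(4.8), np.float64(2.8)), (0.33, np.float64(4.5), np.float64(3.3)), (0.392, np.float64(4.1), np.float64(2.9)), (0.454, np.float64(4.4), np.float64(4.1)), (0.516, np.float64(4.3), np.float64(4.6)), (0.578, np.float64(3.7), np.float64(5.0)), (0.64, np.float64(4.0), np.float64(6.0))] (np.float64(0.6302771635275192), np.float64(0.22801930217704836)) 39.8
0.63 [4.095 5.417 0.619]
0.62 [3.892 5.453 0.61 ]
0.61 [3.852 6.24  0.6  ]
0.6 [3.07  6.045 0.59 ]
0.597 [1.645 6.007 0.588]
0.594 [0.229 6.237 0.586]
41.5667
```

```bash
python3 - <<'E'
from h import *
import cv2
a=.592; manip.servo_line(tcp(a),vel=.02); print(load(a))
effector.open_jaws(); manip.sleep(.2); print(frc()-f0,manip.current_finger_gap())
t=manip.current_tool_pos(); manip.servo_line(t+[0,0,.14],vel=.1)
cv2.imwrite('pics/side1.png',cv2.convertScaleAbs(cv2.resize(viewer.get_image('side')[120:330,150:430,::-1],(800,600)),alpha=1.5))
print(frc()-f0,manip.current_clock())
E
```

```text
(np.float64(-0.40752884725476823), np.float64(6.145118359232952))
[0.00922363 0.48244961 0.81674604] 0.09205334011262926
[-0.07525902  0.83576739  0.01626796] 45.0917
```

View pics/side1.png

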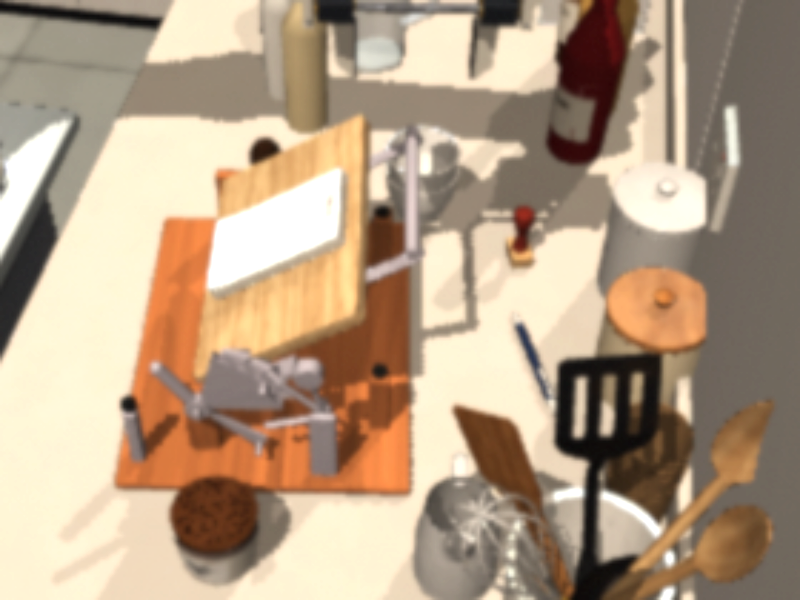

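The board stays propped at the lower notch with the bar ends at about (412,130) and (412,258). The gripper is clear above it and the bystanders have not moved.

```bash
python3 -c "
from bench import manip
print(manip.hand_in())"
```

```text
the job is handed in; nothing more can be done
None
```

I lifted the board to the bumper (about 6 N at the bar) so the prop let go, laid it flat, then raised it to the second notch (about 0.58 rad) and let go; it holds there, nothing else looks moved in the last picture, and I handed the job in at about 45 s.

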